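# Switch off the barber's charging dock and take out the T-blade trimmer

### The arm

A 7-joint arm with a two-finger parallel gripper is mounted at the origin on the work surface. World frame = base frame: x ahead of the robot, y to its left, z up, the work surface at z = 0. Lengths are in mm, angles in rad, forces in N, time in s.
With the tool pointing down it reaches from about 400 to 875 mm from the base axis. Payload 4.4 kg.
Tool frame: the origin (TCP) lies midway between the tips of the shut fingers; the grasp point (between the pads) lies 19 mm behind it; z points along the fingers, y is the line along which they close (so a half turn about z gives the same grasp; the last joint's range is limited). The gripper opens to 85 mm and grips with 20 to 120 N. Pads are 22 mm wide; open, the fingers measure 114 mm over their backs; the gripper's body (76 mm by 85 mm) begins 54 mm behind the grasp point. The pads swing forward as they close: fully open they stand 13 mm farther back than shut.
Start: joints at [1.217, 0.628, 0.038, 1.517, -0.027, 0.996, -0.02], TCP at [184.526, -623.272, 231.313] pointing down, gripper open.
Joint ranges: [-3.06, 3.06], [-0.37, 2.12], [-1.25, 1.32], [0.18, 2.47], [-1.1, 4.24], [0.23, 1.98], [-2.94, 2.94]. Speed limits (rad/s): [2.57, 2.57, 3.14, 3.14, 3.14, 3.14, 3.14].

### API

Orientations are given as [roll, pitch, yaw] about the fixed x, y, z axes, in that order (R = Rz(yaw) Ry(pitch) Rx(roll)).
In Python, from cell import ctrl gives the robot as it stands.
- The arm moves only by the shell command python3 -m crank 'ROWS' [OPENING]. ROWS is JSON, a list that holds one entry, the list of rows, each a list of 4 numbers: the shift along the tool's x, y, z normalised to -1 to 1, where 1 is 2.5 cm, then the turn about the tool's z normalised to -1 to 1, where 1 is 0.08 rad. In form: [[[dx, dy, dz, turn], ...]]. A call has 1 to 12 rows; each row shifts and turns the commanded pose from where the row before left it, along the tool's axes as they then stand; what a row does not reach is not made up. A row lasts 1/12 s, in which the tool goes at most 41.7 mm and 7.16 degrees, less where a joint would pass 70% of its speed; a pose out of reach is approached as far as the arm can. A call with a number of a shift or a turn outside -1 to 1 is refused whole. A call with a gripper value outside its range is refused whole. OPENING is the closure, from -1 (fully open) to 1 (shut), set as the call begins (- or left out, the last holds). The fingers move at their own pace and stop on an object; the grip force is fixed at half the most. Time passes only in rows, so rows that do not move let the fingers close. It gives the time, the measured TCP pose, the force, the opening and the grip force at its end, in the units of the state.
- ctrl.read_state(): the state, without advancing time (a new reading comes with each control period).
- ctrl.get_image(name): name is "scene" or "top" or "wrist"; returns a dict with "img" (384x512x3 uint8, red, green, blue), "intrinsics" (3x3 intrinsics, pixels), "extrinsics" (4x4, takes a point from camera to world coordinates). Camera axes: x right, y up, looking along -z (the intrinsics and any distortion apply to the point x, -y, -z); pixel columns grow to the right and rows downward; lengths in mm; the calibration is good to about 2 mm. A picture is of the moment at which its call begins. There is no depth.
- ctrl.finish_job(): hands the job in; it is judged then, once.
Trained networks look in the newest picture that a camera, given by its name, has taken for a name from the list of things; names that differ only in an ending like _2 or _b are one class to them, and where a whole thing is asked for, a point or a joint stands for the part that bears it (a point fixed in the world has none). Each returns a list of dicts, best first, with "confidence" (0 to 1); they miss things now and then, are a little off and sometimes report something else, mostly with a low value. They report only what shows in the picture. A call takes as long as a camera call.
- ctrl.find_in(camera, target): "position" ([row, column] in pixels, amid what is visible of it).
- ctrl.trace(camera, target): "mask" (384x512 bool, what is visible of it) and "position" ([row, column] in pixels, amid what is visible of it).
- ctrl.place_of(camera, target): "position" ([row, column] in pixels: a listed point, or the origin of a listed thing).
The state is a dict: "clock": time; "qpos": joint angles; "qd": joint speeds; "tau": joint torques, N m; "eef_pos": TCP position; "tool_rot": TCP orientation; "force": force on the tool from outside, world axes, zero at the start; "torque": the same for the moment, N m; "width": finger opening in mm; "gripper_force": force on a finger pad.
Only numpy, scipy, OpenCV 4.12 (cv2) and the standard library are available. Lean on these libraries where they do the work, as an engineer would, in place of code of your own. Each camera call takes 0.05 s, during which the arm holds its last target. There are 200 camera calls.

### The job

Charging is finished: turn the dock's dial until its pointer stands on the zero mark and let go of it, then pluck the trimmer with the wide T-shaped blade out of its pocket. Lay it down, without dropping it, lengthways on the middle of the black rubber mat, right side up and wholly on the mat. Leave the other two tools in their pockets, the dial at zero, and the brushes, comb, clipper and small jars around them where they lie.

Things in the scene. Friction and masses are not known exactly. Their poses are not given: they have to be found in the camera images.
- dock: Fixed wooden charging dock, slab 170 (x) x 360 (y) x 24 mm high. Origin: centre of its underside, on the table; z up. Deck at z 24. Three equal pockets 116 x 35, 10 deep (floor z 14), long along x, at y -130, -50, +30 (tools in them: origin at x 0, head to +x). Dial at x 0, y +125 on a grey plate 100 across (top z 28).
- dial (a joint): The dock's rotary dial, rad; 0 = pointer on the zero mark, positive anticlockwise from above; stops at -1.57 and +1.57; stays where left. At value q the pointer end of its grip bar is at angle q from the dock's +x. Zero mark: the one long white T-shaped mark, on the dock's +x side of the dial; short ticks every 0.4 rad either side.
- dial_grip (a point): On the dial's axis, midway up its grip bar, 47.5 mm above the table; turns with it, x towards the pointer end (black line and small black nose). Bar 60 long (x), 14 wide (y), 26 high, on a disc 68 across: disc top 34.5, bar top 60.5 mm above the table.
- trimmer: The T-blade trimmer: cordless tool 142 mm long, a dark steel blade 50 wide set crosswise at its head, raised 16 above the underside. Aluminium body 110 long (x -68 to +42), 30 wide (y), 32 high; origin: centre of the flat underside; x to the head, z up. Stands 22 proud of the deck. Starts in any of the three pockets. About 160 g.
- foil_shaver: The foil shaver, not to be taken: same body, black block head as wide as the body. Aluminium body 110 long (x -68 to +42), 30 wide (y), 32 high; origin: centre of the flat underside; x to the head, z up. Stands 22 proud of the deck. Starts in any of the three pockets.
- nose_trimmer: The nose trimmer, not to be taken: same body, a thin round stem 9 to 14 thick as head. Aluminium body 110 long (x -68 to +42), 30 wide (y), 32 high; origin: centre of the flat underside; x to the head, z up. Stands 22 proud of the deck. Starts in any of the three pockets.
- mat: Fixed black rubber mat, flat, 210 (its x) x 120 (its y) x 4 mm thick. Origin: centre of its underside, on the table; z up. Yaw varies.
- comb: Bystander: black flat comb, 170 x 30 x 5 mm, lying on the table behind the dock; origin: centre of its underside.
- neck_brush: Bystander: squat neck brush 120 mm tall, 72 mm across, standing upright beyond the mat from the dock; origin: centre of its underside.
- round_brush: Bystander: round hair brush 210 mm long, 42 mm thick, lying on the table beyond the dial end of the dock; origin: centre of its underside.
- pomade: Bystander: black jar 50 mm tall, 72 mm across, behind the dock; origin: centre of its underside.
- wax: Bystander: aluminium can 45 mm tall, 68 mm across, behind the gap between dock and mat; origin: centre of its underside.
- clipper: Bystander: big black hair clipper 171 x 44 x 37 mm lying on the table, near the robot on its right; origin: centre of its underside.

How it is judged:
By the outcome, as a careful person would: the job done as asked, in the order asked, and still so for the second after the job is handed in, with the robot touching nothing.
It also fails if it takes over 51 s, if anything falls off the work surface, if the arm or the gripper's body presses on something with over 40 N, if the wrist force passes 120 N, or if a joint passes its speed limit or range.

## Working session

There is one attempt and no reset: what is moved stays moved. The work goes in short steps, Python scripts to look and compute and a shell command to move; the robot and the scene stay as the last step left them, time stands still between calls to the robot, and variables do not carry over. Pictures are saved under pics/ and viewed, at most 10 in all, crops included, and the job is handed in when it is done.

```bash
mkdir -p pics; cat > h.py <<'E'
import numpy as np, cv2
from cell import ctrl
from scipy.spatial.transform import Rotation as R
def ray(im,rc):
    K=np.array(im["intrinsics"]);E=np.array(im["extrinsics"])
    d=np.linalg.inv(K)@[rc[1],rc[0],1]; d=E[:3,:3]@(d*[1,-1,-1]); return E[:3,3],d
def at(im,rc,z):
    o,d=ray(im,rc); return (o+d*(z-o[2])/d[2])
def proj(im,p):
    K=np.array(im["intrinsics"]);E=np.array(im["extrinsics"])
    c=E[:3,:3].T@(np.array(p)-E[:3,3]); c=K@(c*[1,-1,-1]); return c[1]/c[2],c[0]/c[2]
def save(im,n,s=1,crop=None):
    a=im["img"][:,:,::-1]
    if crop: a=a[crop[0]:crop[1],crop[2]:crop[3]]
    cv2.imwrite("pics/"+n,cv2.resize(a,None,fx=s,fy=s,interpolation=cv2.INTER_CUBIC))
E
python3 - <<'E'
from h import *
s=ctrl.read_state();print({k:np.round(s[k],3) for k in s})
for c in("top","scene"):
    im=ctrl.get_image(c);save(im,c+"0.png",1.5);print(c,np.array(im["extrinsics"])[:3,3].round())
    for t,z in(("dock",0),("dial_grip",47.5),("trimmer",14),("foil_shaver",14),("nose_trimmer",14),("mat",0),("neck_brush",0),("round_brush",0),("wax",0),("clipper",0),("pomade",0)):
        r=ctrl.place_of(c,t)
        for q in r[:2]: print(t,np.round(q["position"],1),round(q["confidence"],2),at(im,q["position"],z).round(1))
E
```

```text
{'clock': np.float64(0.0), 'qpos': array([ 1.217,  0.629,  0.038,  1.518, -0.027,  0.996, -0.02 ]), 'qd': array([-0.   ,  0.001, -0.001, -0.001,  0.002, -0.001, -0.001]), 'tau': array([-0.0000e+00, -5.6339e+01,  1.2260e+00, -1.9344e+01,  1.1000e-02,
        1.1000e-02,  0.0000e+00]), 'eef_pos': array([ 184.326, -622.655,  230.359]), 'tool_rot': array([-3.14 ,  0.   ,  0.288]), 'force': array([ 0.137, -0.361,  0.384]), 'torque': array([0.049, 0.047, 0.006]), 'gripper_force': np.float64(0.0), 'width': np.float64(85.372)}
top [1.940e+02 1.000e+00 1.603e+03]
dock [194.5 221.2] 0.93 [515.9 146.1   0. ]
dial_grip [179.7 178. ] 0.88 [545.9 292.7  47.5]
trimmer [195.7 254.4] 0.86 [517.7  30.7  14. ]
foil_shaver [193.7 234.6] 0.62 [519.4  99.1  14. ]
foil_shaver [132.3 307.1] 0.54 [ 760.8 -137.6   14. ]
nose_trimmer [186.3 208.8] 0.9 [538.5 190.2  14. ]
mat [217.6 336.7] 0.79 [ 466.2 -256.2    0. ]
neck_brush [205.7 404.4] 0.73 [ 525.7 -487.     0. ]
round_brush [224.6 123.3] 0.74 [385.2 470.    0. ]
wax [129.4 304.2] 0.84 [ 775.9 -127.9    0. ]
clipper [267.5 386.5] 0.92 [ 310.7 -428.8    0. ]
pomade [124.7 248.8] 0.57 [778.3  71.3   0. ]
scene [1560.  425.  863.]
dial_grip [269.6 300.8] 0.26 [787.6 235.9  47.5]
trimmer [205.2 266.4] 0.75 [510.7  22.7  14. ]
foil_shaver [210.9 288.6] 0.83 [510.3 104.5  14. ]
nose_trimmer [219.1 311.8] 0.84 [521.3 190.4  14. ]
mat [184.1 201.6] 0.7 [ 468.9 -258.7    0. ]
neck_brush [176.4 142.3] 0.6 [ 514.7 -495.1    0. ]
round_brush [217.1 403.7] 0.85 [367.2 473.2   0. ]
wax [240.7 189.9] 0.93 [ 762.6 -135.7    0. ]
wax [267.9 299.5] 0.54 [737.6 219.2   0. ]
clipper [156.2 184. ] 0.78 [ 315.4 -429.1    0. ]
clipper [175.7 143.7] 0.34 [ 508.4 -493.1    0. ]
pomade [259.1 244.2] 0.58 [769.   55.3  -0. ]
```

View top.

View pics/top0.png

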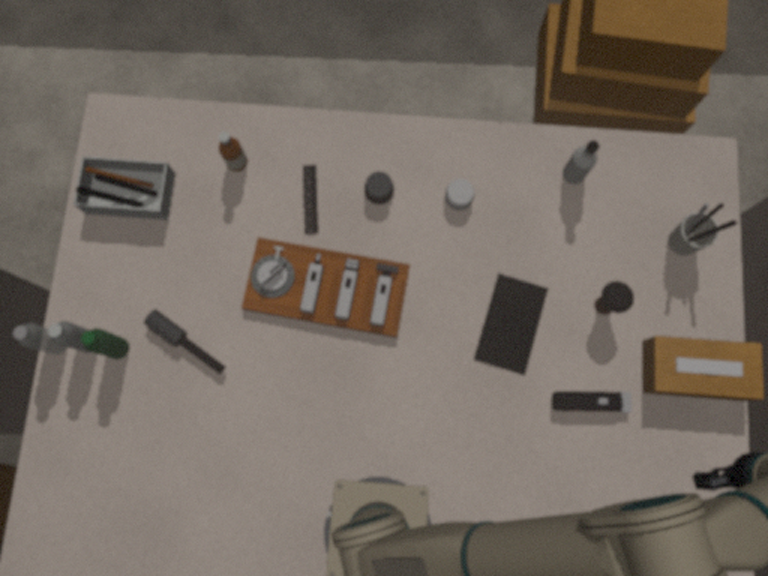

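View pics/scene0.png

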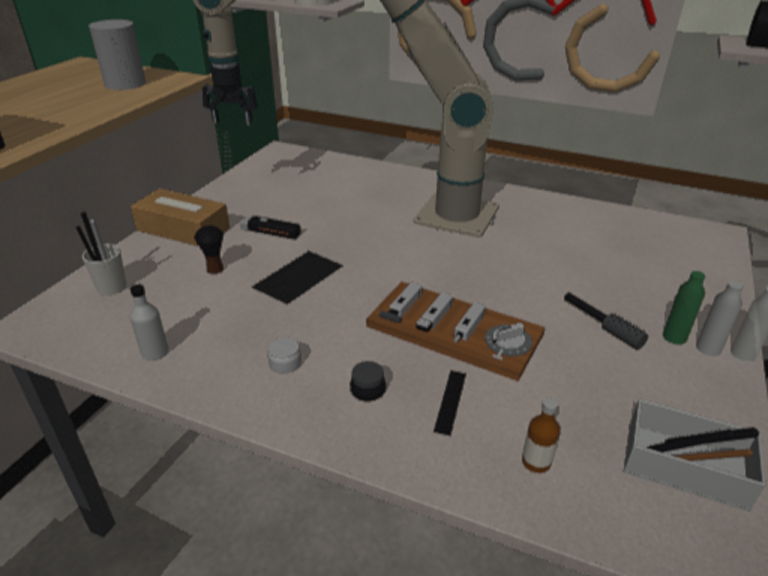

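```bash
python3 -m crank '[[[1,-0.8,0,0],[1,-0.8,0,0],[1,-0.8,0,0],[1,-0.8,0,0],[1,-0.8,0,0],[1,-0.8,0,0],[1,-0.8,0,0],[1,-0.8,0,0],[1,-0.8,0,0],[1,-0.8,0,0],[1,-0.8,0,0],[1,-0.8,0,0]]]' -1
python3 -m crank '[[[1,-0.7,0,0],[1,-0.7,0,0],[0.3,0,-1,0],[0,0,-1,0],[0,0,-1,0],[0,0,-1,0],[0,0,0,0],[0,0,0,0]]]'
python3 - <<'E'
from h import *
s=ctrl.read_state();print(s["clock"],np.round(s["eef_pos"],1),np.round(s["tool_rot"],3),np.round(s["qpos"],2))
im=ctrl.get_image("wrist");save(im,"w1.png",1);E=np.array(im["extrinsics"]);print(E.round(2))
t=ctrl.get_image("top")
for c,i in(("wrist",im),("top",t)):
  for n,z in(("mat",4),("dock",24)):
    for m in ctrl.trace(c,n)[:1]:
        cs=cv2.findContours(m["mask"].astype(np.uint8),0,2)[0]; k=max(cs,key=cv2.contourArea)
        b=cv2.boxPoints(cv2.minAreaRect(k))
        w=np.array([at(i,(p[1],p[0]),z)[:2] for p in b]);print(c,n,b.round().tolist(),w.round(1).tolist(),w.mean(0).round(1),np.linalg.norm(w-np.roll(w,1,0),axis=1).round(1), (m["confidence"]))
        # edges direction
        e=np.roll(w,-1,0)-w;print(np.degrees(np.arctan2(e[:,1],e[:,0])).round(1))
E
```

```text
clock: 2.2
eef_pos: [404.9, -306.7, 231.6]
tool_rot: [3.141, -0.0, 0.288]
force: [0.5, -0.9, 0.8]
width: 85.5
gripper_force: 0.0
clock: 2.87
eef_pos: [450.0, -258.5, 332.7]
tool_rot: [3.139, -0.003, 0.288]
force: [-0.5, 1.1, -0.8]
width: 85.2
gripper_force: 0.0
2.8667 [ 450.  -258.5  332.7] [ 3.139e+00 -3.000e-03  2.880e-01] [ 0.46  0.33  0.02  1.74 -0.01  1.07 -0.81]
[[ 2.8000e-01  9.2000e-01  2.6000e-01  5.1693e+02]
 [-9.6000e-01  2.7000e-01  8.0000e-02 -2.3865e+02]
 [ 0.0000e+00 -2.7000e-01  9.6000e-01  4.7461e+02]
 [ 0.0000e+00  0.0000e+00  0.0000e+00  1.0000e+00]]
wrist mat [[189.0, 175.0], [265.0, 47.0], [340.0, 91.0], [264.0, 220.0]] [[389.5, -177.6], [590.6, -234.1], [566.3, -351.1], [354.1, -305.9]] [ 475.1 -267.2] [133.1 209.  119.5 217. ] 0.65
[ -15.7 -101.8  168.    74.6]
wrist dock [[-19.0, 99.0], [14.0, -26.0], [115.0, 0.0], [82.0, 125.0]] [[418.6, 111.7], [579.0, 82.7], [585.6, -39.7], [422.3, -22.7]] [501.4  33. ] [134.5 163.  122.5 164.3] 0.85
[-10.3 -86.9 174.1  91.6]
top mat [[314.0, 239.0], [333.0, 181.0], [359.0, 190.0], [340.0, 247.0]] [[385.9, -183.5], [591.4, -236.8], [569.2, -327.9], [365.1, -272.3]] [ 477.9 -255.1] [ 91.2 212.4  93.8 211.6] 0.82
[ -14.5 -103.7  164.8   76.8]
top dock [[160.0, 207.0], [170.0, 156.0], [274.0, 176.0], [265.0, 226.0]] [[452.9, 346.8], [633.3, 335.7], [590.7, -32.6], [413.1, -12.6]] [522.5 159.3] [361.6 180.8 370.8 178.7] 0.84
[ -3.5 -96.6 173.6  83.7]
```

```bash
python3 - <<'E'
from h import *
im=ctrl.get_image("wrist")
m=ctrl.trace("wrist","mat")[0]
k=max(cv2.findContours(m["mask"].astype(np.uint8),0,2)[0],key=cv2.contourArea)
h=cv2.convexHull(k); q=cv2.approxPolyDP(h,0.05*cv2.arcLength(h,True),True)[:,0]
w=np.array([at(im,(p[1],p[0]),4)[:2] for p in q]);e=np.roll(w,-1,0)-w
print(q.tolist(),w.round(1).tolist(),w.mean(0).round(1),np.linalg.norm(e,axis=1).round(1),np.degrees(np.arctan2(e[:,1],e[:,0])).round(1))
E
python3 -m crank '[[[0.5,-1,0,0],[0.5,-1,0,0],[0.5,-1,0,0],[0.5,-1,0,0],[0.5,-1,0,0],[0.5,-1,0,0],[0.5,-1,0,0],[0.5,-1,0,0],[0.5,-1,0,0],[0.5,-1,0,0],[0.5,-1,0,0],[0.5,-1,0,0]]]'
python3 -m crank '[[[0.5,-1,0,0],[0.5,-1,0,0],[0.5,-1,0,0],[0.5,-1,0,0],[0.5,-1,0,0],[0.5,-1,0,0],[0.3,-1,0,0],[0,0,1,0],[0,0,1,0],[0,0,0,0],[0,0,0,0]]]'
python3 - <<'E'
from h import *
s=ctrl.read_state();print(s["clock"],np.round(s["eef_pos"],1),np.round(s["tool_rot"],3),np.round(s["qpos"],2))
im=ctrl.get_image("wrist");save(im,"w2.png",1.5)
for t,z in(("dial_grip",47.5),("dial",47.5),("trimmer",14),("foil_shaver",14),("nose_trimmer",14),("dock",0)):
    for q in ctrl.place_of("wrist",t)[:1]: print(t,np.round(q["position"],1),round(q["confidence"],2),at(im,q["position"],z).round(1))
E
```

```text
[[268, 46], [339, 92], [264, 214], [198, 174]] [[589.8, -236.6], [561.8, -348.5], [360.5, -301.3], [392.9, -188.5]] [ 476.3 -268.7] [115.3 206.7 117.3 202.6] [-104.1  166.8   74.   -13.7]
clock: 4.27
eef_pos: [507.9, 73.4, 331.1]
tool_rot: [-3.142, 0.0, 0.288]
force: [0.4, -0.2, -1.0]
width: 85.6
gripper_force: 0.0
clock: 5.18
eef_pos: [536.7, 262.7, 280.2]
tool_rot: [3.141, 0.003, 0.288]
force: [0.0, 0.0, -0.4]
width: 85.2
gripper_force: 0.0
5.1833 [536.7 262.7 280.2] [3.141e+00 3.000e-03 2.880e-01] [-0.4   0.51 -0.16  1.6   0.09  1.04 -1.87]
dial_grip [154.9 237.1] 0.66 [540.6 282.9  47.5]Traceback (most recent call last):
  File "<stdin>", line 5, in <module>
ValueError: it knows: clipper, comb, dial_grip, dock, foil_shaver, mat, neck_brush, nose_trimmer, pomade, round_brush, trimmer, wax
```

View pics/w2.png

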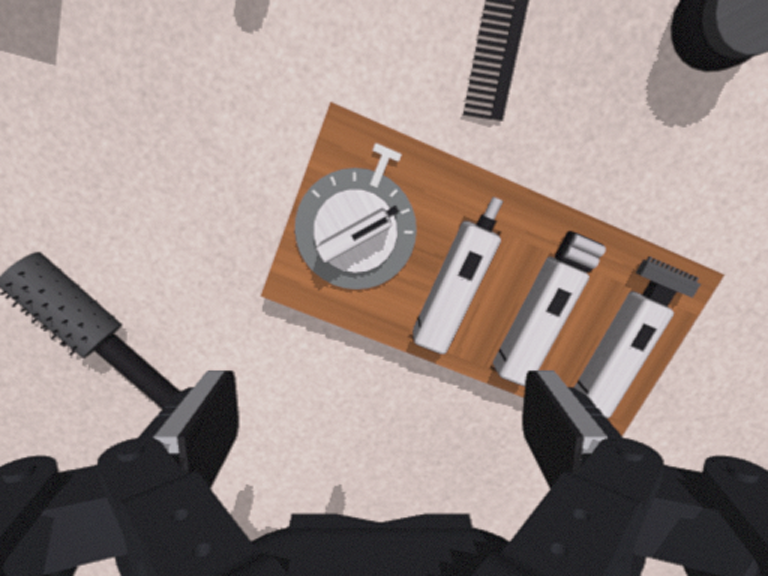

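```bash
python3 - <<'E'
from h import *
im=ctrl.get_image("wrist")
P=lambda x,y,z:at(im,(y/1.5,x/1.5),z)[:2]
ang=lambda v:np.degrees(np.arctan2(v[1],v[0])).round(1)
A,B,C=P(331,102,24),P(722,275,24),P(262,297,24)
print("corners",A,B,C,np.linalg.norm(A-B),np.linalg.norm(A-C),"yaw",ang(A-B)-90,ang(A-C))
c=P(355,229,28);T=P(383,158,28);print("plate",c,"zero ang",ang(T-c))
yaw=np.radians((ang(A-B)-90+ang(A-C))/2)
D=(B+C)/2;Rm=np.array([[np.cos(yaw),-np.sin(yaw)],[np.sin(yaw),np.cos(yaw)]])
print("dock",D,"yaw",yaw,"dial",D+Rm@[0,125],"trim",D+Rm@[0,-130])
a,b=P(396,210,48),P(320,252,60.5);print("bar dir",ang(P(388,219,60.5)-P(352,237,60.5)),"nose-centre",ang(a-c))
for t,z in(("trimmer",14),("foil_shaver",14),("nose_trimmer",14),("dock",0)):
    for q in ctrl.place_of("wrist",t)[:1]: print(t,round(q["confidence"],2),at(im,q["position"],z).round(1))
E
```

```text
corners [631.50120465 330.13446743] [592.50527514 -26.32697956] [461.65255417 346.94388772] 358.5881282309972 170.6784130448294 yaw -6.200000000000003 -5.7
plate [542.12546085 285.52079507] zero ang -5.7
dock [527.07891466 160.30845408] yaw -0.10384709049366263 dial [540.03648209 284.63504595] trim [513.60304452  31.00879853]
bar dir -47.0 nose-centre -45.2
trimmer 0.92 [512.5  30.2  14. ]
foil_shaver 0.7 [519.  104.5  14. ]
nose_trimmer 0.69 [526.8 188.3  14. ]
```

```bash
python3 -m crank '[[[0,0,0,-1],[0,0,0,-1],[0,0,0,-1],[0,0,0,-1],[0,0,0,-1],[0,0,0,-1],[0,0,0,-1],[0,0,0,-1],[0,0,0,-1],[0,0,0,-1],[0,0,0,-1],[0,0,0,-1]]]' >/dev/null
python3 -m crank '[[[0,0,0,-1],[0,0,0,-1],[0,0,0,-1],[0,0,0,-1],[0,0,0,-1],[0,0,0,-1],[0,0,0,-1],[0,0,0,-1],[0,0,0,-1],[0,0,0,-1],[0,0,0,-1],[0,0,0,-1]]]' >/dev/null
python3 -m crank '[[[0,0,1,-1],[0,0,1,-0.6],[0,0,1,0],[0,0,0,0],[0,0,0,0]]]' 
cat >> h.py <<'E'
def to(x,y,z,yaw=None):
    s=ctrl.read_state();p=np.array(s["eef_pos"]);r=R.from_euler("xyz",s["tool_rot"])
    d=r.inv().apply(np.array([x,y,z])-p)/25
    print("clock",s["clock"],"at",p.round(1),"yaw",round(s["tool_rot"][2],3),"q",np.round(s["qpos"],2),"units",d.round(2), None if yaw is None else "turn %.2f"%(-((yaw-s["tool_rot"][2]+np.pi)%(2*np.pi)-np.pi)/.08))
E
python3 - <<'E'
from h import *
to(540.5,284.5,40,2.34)
im=ctrl.get_image("wrist");save(im,"w3.png",1.5)
for q in ctrl.place_of("wrist","dial_grip")[:2]: print(q["confidence"],at(im,q["position"],47.5))
E
```

```text
clock: 7.95
eef_pos: [537.2, 262.8, 206.0]
tool_rot: [-3.14, -0.0, 2.335]
force: [-0.3, 0.9, -0.3]
width: 85.3
gripper_force: 0.0
clock 7.95 at [537.2 262.8 206. ] yaw 2.335 q [-0.1   0.66 -0.65  1.68  0.47  0.97 -0.16] units [0.53 0.71 6.64] turn -0.06
0.68 [536.4251684  285.37040013  47.5       ]
```

View pics/w3.png

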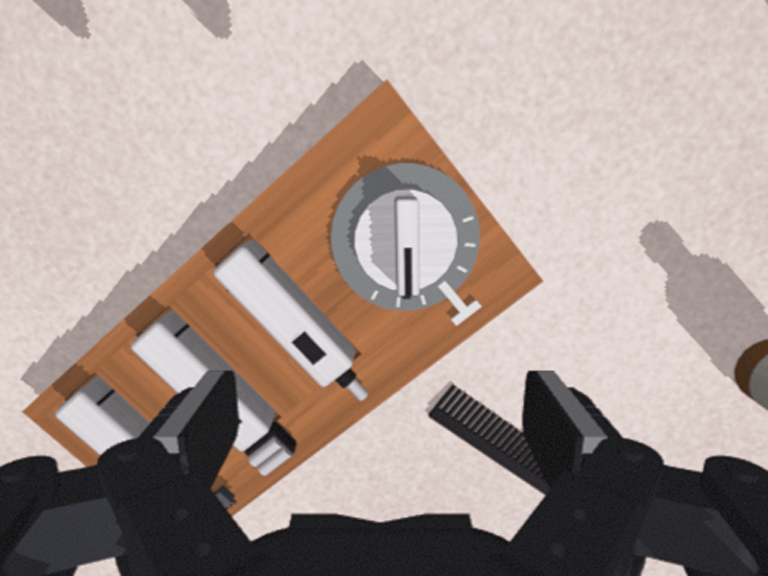

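```bash
python3 - <<'E'
from h import *
im=ctrl.get_image("wrist")
P=lambda x,y,z:at(im,(y/1.5,x/1.5),z)[:2]
a,b=P(407,198,60.5),P(408,293,60.5)
print("plate",P(405,236,28),"barmid",(a+b)/2,np.linalg.norm(a-b),"yaw",np.degrees(np.arctan2(*(a-b)[::-1])))
E
```

```text
plate [539.5043017  287.64728431] barmid [540.20811303 286.67866978] 58.58450363980499 yaw 135.33888528976664
```

```bash
python3 -m crank '[[[0.59,0.72,0,-0.3],[0,0,1,0],[0,0,1,0],[0,0,1,0],[0,0,1,0],[0,0,1,0],[0,0,0.8,0],[0,0,0.8,0],[0,0,0,0],[0,0,0,0]]]'
python3 -c "from h import *;to(540,286,40,2.361)"
python3 -m crank '[[[0,0,0,0],[0,0,0,0],[0,0,0,0],[0,0,0,0],[0,0,0,0],[0,0,0,0],[0,0,0,0],[0,0,0,0],[0,0,0,0]]]' 1
python3 -c "from h import *;to(540,286,40,2.361)"
```

```text
clock: 8.93
eef_pos: [540.6, 286.8, 42.0]
tool_rot: [3.141, 0.0, 2.36]
force: [-0.2, 0.5, 0.1]
width: 85.2
gripper_force: 0.0
clock 8.9333 at [540.6 286.8  42. ] yaw 2.36 q [-0.22  0.88 -0.52  1.75  0.64  0.68 -0.31] units [-0.01 -0.04  0.08] turn -0.02
clock: 9.68
eef_pos: [538.7, 284.7, 41.9]
tool_rot: [-3.137, 0.001, 2.359]
force: [-4.1, -4.6, 8.7]
width: 12.6
gripper_force: 59.7
clock 9.6833 at [538.7 284.7  41.9] yaw 2.359 q [-0.22  0.88 -0.51  1.76  0.64  0.69 -0.31] units [0.   0.07 0.08] turn -0.02
```

```bash
python3 -m crank '[[[0,-0.1,0,-0.5],[0,0,0,-0.8],[0,0,0,-0.8],[0,0,0,-0.8],[0,0,0,-0.8],[0,0,0,-0.8],[0,0,0,-0.8],[0,0,0,-0.8],[0,0,0,-0.8],[0,0,0,-0.8],[0,0,0,-0.7],[0,0,0,0]]]'
python3 -m crank '[[[0,0,0,0],[0,0,0,0],[0,0,0,0],[0,0,0,0]]]'
python3 -c "from h import *;to(539,285,40,3.037)"
```

```text
clock: 10.68
eef_pos: [538.6, 284.5, 41.9]
tool_rot: [-3.141, 0.0, 3.033]
force: [-0.1, -1.7, 4.3]
width: 13.2
gripper_force: 59.7
clock: 11.02
eef_pos: [538.6, 284.5, 41.9]
tool_rot: [-3.141, 0.001, 3.031]
force: [-0.3, -0.5, 5.2]
width: 12.7
gripper_force: 59.7
clock 11.0167 at [538.6 284.5  41.9] yaw 3.031 q [-0.13  0.92 -0.68  1.76  0.81  0.77  0.23] units [-0.01  0.02  0.08] turn -0.08
```

Release, rise straight up, and check the pointer.

```bash
python3 -m crank '[[[0,0,0,0],[0,0,0,0],[0,0,0,0],[0,0,0,0],[0,0,0,0],[0,0,0,0],[0,0,0,0],[0,0,0,0]]]' -1
python3 -m crank '[[[0,0,-0.5,0],[0,0,-1,0],[0,0,-1,0],[0,0,-1,0],[0,0,-1,0],[0,0,-1,0],[0,0,-1,0],[-0.3,0,0,0],[0,0,0,0],[0,0,0,0]]]'
python3 - <<'E'
from h import *
to(513,30.6,300,3.037)
im=ctrl.get_image("wrist");save(im,"w4.png",1.5)
for q in ctrl.place_of("wrist","dial_grip")[:2]: print(q["confidence"],at(im,q["position"],47.5))
E
```

```text
clock: 11.68
eef_pos: [538.4, 284.7, 41.3]
tool_rot: [3.142, -0.0, 3.032]
force: [-0.1, 0.8, -0.4]
width: 85.6
gripper_force: 0.0
clock: 12.52
eef_pos: [545.9, 283.1, 203.8]
tool_rot: [-3.141, 0.0, 3.031]
force: [-0.0, -0.4, -0.5]
width: 85.3
gripper_force: 0.0
clock 12.5167 at [545.9 283.1 203.8] yaw 3.031 q [-0.04  0.73 -0.83  1.63  0.61  1.05  0.4 ] units [  0.19 -10.19  -3.84] turn -0.08
0.56 [538.23431499 283.25922634  47.5       ]
```

View pics/w4.png

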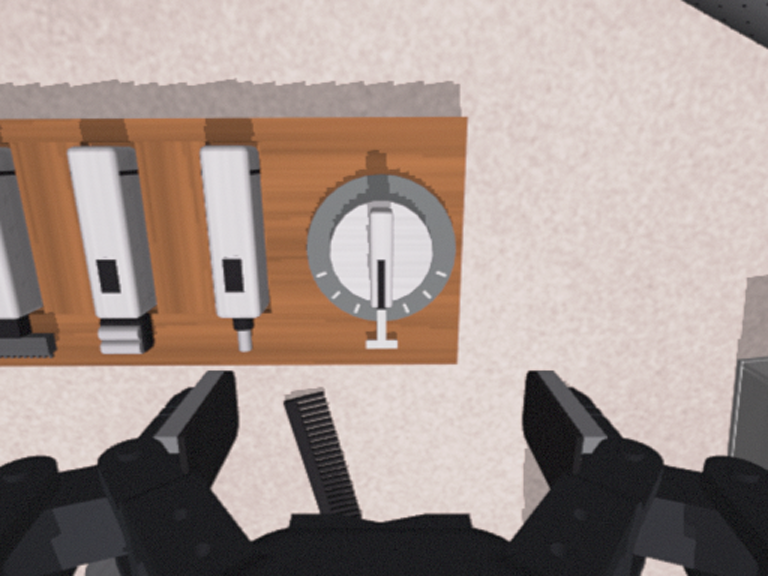

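```bash
python3 -m crank '[[[0.4,-0.5,0,0],[0,-1,0,0],[0,-1,0,0],[0,-1,0,0],[0,-1,0,0],[0,-1,0,0],[0,-1,0,0],[0,-1,0,0],[0,-1,0,0],[0,-1,0,0],[0,-0.7,0,0],[0,0,0,0]]]' -0.2
python3 -m crank '[[[0,0,0,0],[0,0,0,0],[0,0,0,0]]]'
python3 - <<'E'
from h import *
to(508,31,28,3.037)
im=ctrl.get_image("wrist");save(im,"w5.png",1.5)
for q in ctrl.place_of("wrist","trimmer")[:2]: print(q["confidence"],at(im,q["position"],14))
E
```

```text
clock: 13.62
eef_pos: [506.4, 26.5, 202.2]
tool_rot: [-3.138, -0.004, 3.026]
force: [0.0, -0.5, -0.9]
width: 51.1
gripper_force: 0.0
clock: 13.87
eef_pos: [507.9, 33.0, 203.7]
tool_rot: [3.14, -0.0, 3.034]
force: [-0.9, -0.8, -0.4]
width: 51.2
gripper_force: 0.0
clock 13.8667 at [507.9  33.  203.7] yaw 3.034 q [ 0.47  0.61 -0.9   1.92  0.6   0.91  0.73] units [-0.02 -0.09  7.03] turn -0.04
0.6 [510.19042873  32.97292447  14.        ]
```

View pics/w5.png

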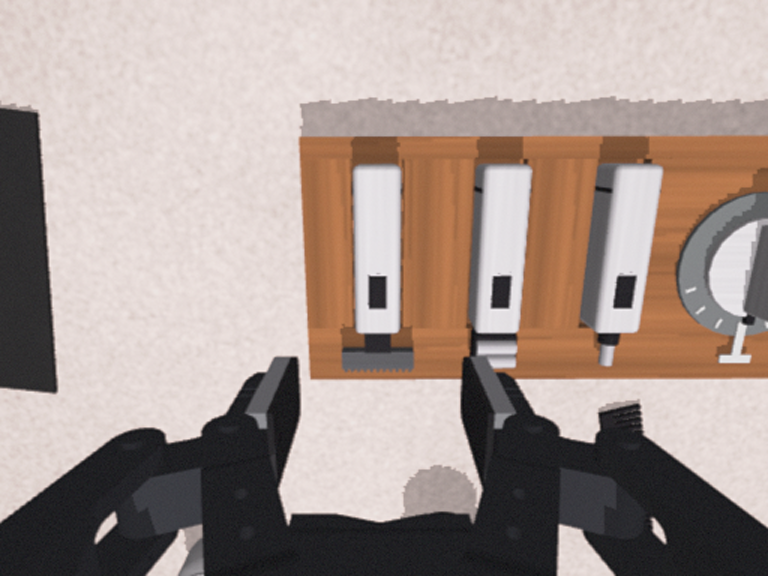

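```bash
python3 - <<'E'
from h import *
im=ctrl.get_image("wrist")
P=lambda x,y,z:at(im,(y/1.5,x/1.5),z)[:2]
a,b=P(377.5,166,46),P(380,332,46)
c=(a+b)/2;print(c,np.linalg.norm(a-b),np.arctan2(*(a-b)[::-1]))
u=(b-a)/np.linalg.norm(b-a);g=c+8*u;print("origin",c+13*u);to(*g,28,3.037)
E
```

```text
[498.51234498  33.01723726] 106.5380056269023 3.048532106542531
origin [511.45609387  31.80919557]
clock 14.0167 at [508.   32.7 203.8] yaw 3.034 q [ 0.47  0.61 -0.9   1.92  0.6   0.91  0.73] units [ 0.06 -0.03  7.03] turn -0.04
```

```bash
python3 -m crank '[[[0.06,-0.03,1,0],[0,0,1,0],[0,0,1,0],[0,0,1,0],[0,0,1,0],[0,0,0.7,0],[0,0,0.5,0],[0,0,0.4,0],[0,0,0.4,0],[0,0,0,0],[0,0,0,0]]]'
python3 -m crank '[[[0,0,0,0],[0,0,0,0],[0,0,0,0],[0,0,0,0],[0,0,0,0],[0,0,0,0]]]' 1
python3 -c "from h import *;to(507,32,28,3.037)"
```

```text
clock: 14.93
eef_pos: [506.4, 31.2, 28.8]
tool_rot: [3.142, -0.0, 3.032]
force: [-0.8, -1.0, 0.3]
width: 51.5
gripper_force: 0.0
clock: 15.43
eef_pos: [507.1, 31.1, 29.8]
tool_rot: [3.141, 0.002, 3.032]
force: [0.1, 0.2, 6.6]
width: 28.5
gripper_force: 60.3
clock 15.4333 at [507.1  31.1  29.8] yaw 3.032 q [ 0.29  0.84 -0.62  2.05  0.94  0.57  0.44] units [0.01 0.03 0.07] turn -0.07
```

```bash
python3 -m crank '[[[0,0,-0.3,0],[0,0,-0.4,0],[0,0,-0.5,0],[0,0,-0.7,0],[0,0,-0.8,0],[0,0,-0.8,0],[0,0,-0.8,0],[0,0,-0.6,0],[0,0,0,0],[0,0,0,0]]]'
python3 - <<'E'
from h import *
# origin offset: trimmer origin relative to TCP 5 mm along -tool x
yaw=np.pi-.24;c=np.array([476.3,-268.7]);
u=np.array([np.cos(-.24),np.sin(-.24)])
# overall extent -68..74 => centre +3 ; origin at c-3u, TCP at origin-5u
g=c-8*u;print(g);to(*g,19.8,yaw)
E
```

```text
clock: 16.27
eef_pos: [506.8, 30.6, 152.3]
tool_rot: [-3.142, 0.002, 3.031]
force: [-0.7, 0.2, -2.1]
width: 28.8
gripper_force: 59.5
[ 468.5292962  -266.79837899]
clock 16.2667 at [506.8  30.6 152.3] yaw 3.031 q [ 0.42  0.67 -0.83  1.98  0.69  0.8   0.65] units [  0.22 -11.99   5.3 ] turn 1.62
```

```bash
python3 -m crank '[[[0,-0.5,0,0],[0,-0.9,0,0],[0,-0.9,0,0],[0,-0.9,0,0],[0,-0.9,0,0],[0,-0.9,0,0],[0,-0.9,0,0],[0,-0.9,0,0],[0,-0.9,0,0],[0,-0.9,0,0],[0,-0.9,0,0],[0,-0.9,0,0]]]'
python3 -m crank '[[[0.1,-0.9,0,0.5],[0.1,-0.6,0,0.5],[0,0,0,0.6],[0,0,0,0],[0,0,0,0],[0,0,0,0]]]'
python3 - <<'E'
from h import *
to(468.5,-266.8,19.8,np.pi-.24)
im=ctrl.get_image("wrist");save(im,"w6.png",1.5)
t=ctrl.get_image("top");save(t,"top6.png",4,(140,290,290,440))
E
```

```text
clock: 17.27
eef_pos: [476.6, -228.5, 150.2]
tool_rot: [3.141, -0.002, 3.032]
force: [-0.0, 0.1, -0.7]
width: 28.6
gripper_force: 59.5
clock: 17.77
eef_pos: [468.3, -262.9, 151.1]
tool_rot: [3.141, -0.0, 2.906]
force: [0.1, 0.4, -0.9]
width: 28.4
gripper_force: 59.5
clock 17.7667 at [ 468.3 -262.9  151.1] yaw 2.906 q [ 0.98  0.71 -0.83  1.9   0.69  0.85  1.13] units [-0.05 -0.15  5.25] turn 0.06
```

View pics/w6.png

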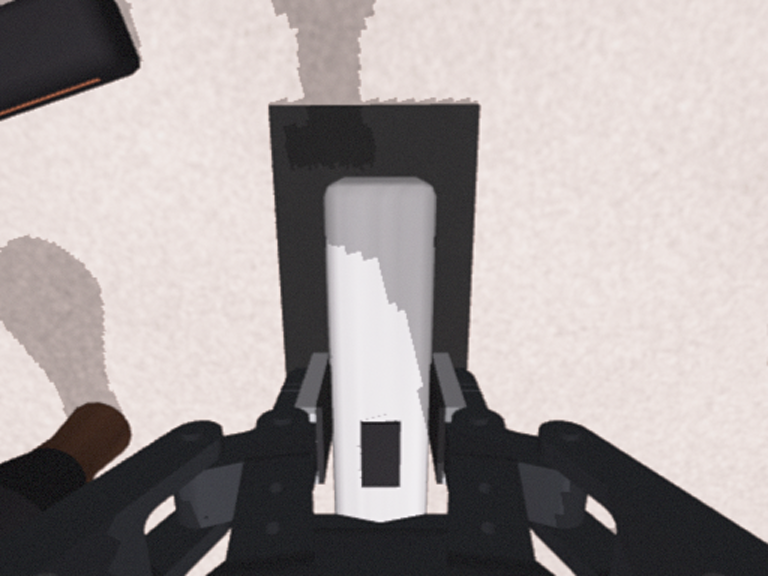

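```bash
python3 - <<'E'
from h import *
im=ctrl.get_image("wrist")
P=lambda x,y,z:at(im,(y/1.5,x/1.5),z)[:2]
A,B,C,D=P(269,104,4),P(478,104,4),P(469,368,4),P(286,368,4)
print(A,B,np.linalg.norm(A-B),"yaw",np.arctan2(*(D-A)[::-1]),np.arctan2(*(C-B)[::-1]))
yaw=(np.arctan2(*(D-A)[::-1])+np.arctan2(*(C-B)[::-1]))/2;u=np.array([np.cos(yaw),np.sin(yaw)])
c=(A+B)/2+105*u;print("centre",c)
to(*(c-8*u),19.8,yaw+np.pi)
E
```

```text
[ 359.9824489 -301.3765887] [ 387.32272849 -187.27722645] 117.3292604384859 yaw -0.2299083303404685 -0.21533193014920912
centre [ 476.06143126 -267.50942177]
clock 17.9167 at [ 468.5 -263.3  151.3] yaw 2.906 q [ 0.98  0.71 -0.83  1.9   0.69  0.85  1.13] units [-0.01 -0.1   5.26] turn -0.17
```

```bash
python3 -m crank '[[[0,-0.1,0.5,-0.1],[0,0,0.8,0],[0,0,0.8,0],[0,0,0.8,0],[0,0,0.7,0],[0,0,0.6,0],[0,0,0.4,0],[0,0,0.2,0],[0,0,0.1,0],[0,0,0,0],[0,0,0,0]]]'
python3 -m crank '[[[0,0,0.05,0],[0,0,0.05,0],[0,0,0.05,0],[0,0,0.05,0],[0,0,0,0],[0,0,0,0]]]'
python3 -c "from h import *;to(468.3,-265.7,19.8,np.pi-.225)"
```

```text
clock: 18.83
eef_pos: [468.2, -266.6, 29.3]
tool_rot: [-3.142, 0.001, 2.912]
force: [0.1, 0.2, -1.3]
width: 28.4
gripper_force: 59.5
clock: 19.33
eef_pos: [467.6, -266.5, 23.8]
tool_rot: [-3.142, -0.0, 2.912]
force: [-0.4, 0.6, -0.9]
width: 28.4
gripper_force: 59.5
clock 19.3333 at [ 467.6 -266.5   23.8] yaw 2.912 q [ 0.87  0.88 -0.64  1.96  0.92  0.62  0.95] units [-0.02  0.04  0.16] turn -0.06
```

```bash
python3 -m crank '[[[0,0,0.05,0],[0,0,0.05,0],[0,0,0.03,0],[0,0,0,0],[0,0,0,0]]]'
python3 -m crank '[[[0,0,0.04,0],[0,0,0,0],[0,0,0,0]]]'
```

```text
clock: 19.75
eef_pos: [467.6, -266.4, 20.5]
tool_rot: [3.141, -0.0, 2.912]
force: [0.9, 0.1, -1.2]
width: 28.9
gripper_force: 59.5
clock: 20.0
eef_pos: [467.8, -266.5, 19.9]
tool_rot: [-3.141, 0.0, 2.912]
force: [-0.8, 0.2, 3.8]
width: 28.8
gripper_force: 59.9
```

```bash
python3 -m crank '[[[0,0,0,0],[0,0,0,0],[0,0,0,0],[0,0,0,0],[0,0,0,0]]]' -0.2
python3 -m crank '[[[0,0,-0.3,0],[0,0,-0.6,0],[0,0,-1,0],[0,0,-1,0],[0,0,-1,0],[0,0,-1,0],[0,0,-1,0],[0.5,0,-1,0],[0,0,0,0],[0,0,0,0]]]'
python3 - <<'E'
from h import *
im=ctrl.get_image("wrist");t=ctrl.get_image("top")
a=cv2.resize(im["img"],(768,576))[:, :, ::-1];cv2.imwrite("pics/w7.png",a)
for c,i,z in(("wrist",im,4),("top",t,4)):
  for q in ctrl.place_of(c,"trimmer")[:1]: print(c,q["confidence"],at(i,q["position"],z))
to(468,-266,20)
E
```

```text
clock: 20.42
eef_pos: [467.7, -266.5, 19.5]
tool_rot: [3.142, 0.0, 2.912]
force: [-1.0, 0.2, -0.8]
width: 51.2
gripper_force: 0.0
clock: 21.25
eef_pos: [455.7, -264.0, 193.7]
tool_rot: [-3.14, 0.002, 2.912]
force: [0.5, -0.2, 0.2]
width: 51.2
gripper_force: 0.0
wrist 0.58 [ 472.56651307 -262.38853434    4.        ]
top 0.52 [ 475.11685577 -263.42485781    4.        ]
clock 21.45 at [ 455.  -263.5  191.2] yaw 2.912 q [ 1.04  0.64 -0.88  1.89  0.63  0.91  1.19] units [-0.54  0.02  6.85] None
```

View pics/w7.png

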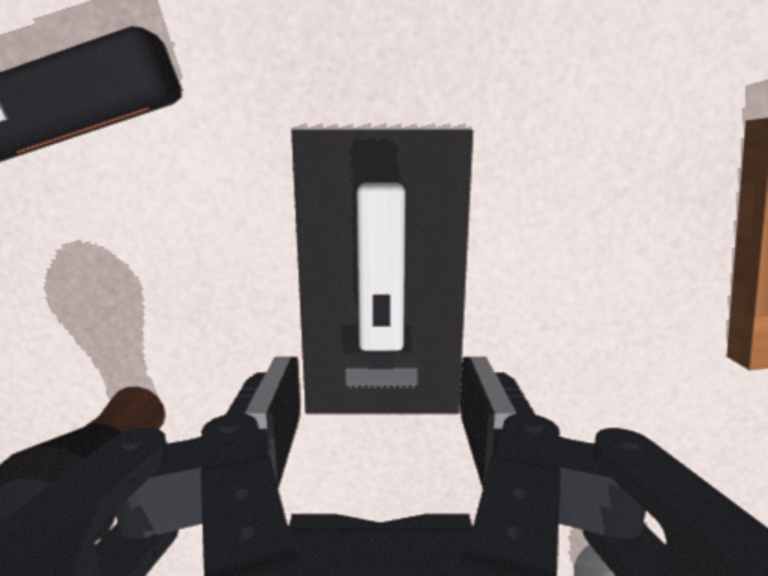

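The trimmer is released, centred and aligned on the mat. Its body runs from (381,185) to (381,350) and its blade is at (381,378). The mat spans about x 293–470 and y 128–412. Nothing is touching the robot, so I'm handing in.

```bash
python3 -c "from cell import ctrl;print(ctrl.finish_job())"
```

```text
the job is handed in; nothing more can be done
None
```

I turned the dial to zero and let go of it, then laid the T-blade trimmer right side up, lengthways on the middle of the mat, and handed the job in at about 21.5 s; the wrist camera showed both in place.

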